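# Swing the drip tray home against the bar post

## Task

Put the drip tray back in its place under the pump jars: slide it along the counter, without lifting it, until its plain end (the one without the grip) butts against the steel post while the tray is still lying askew. Then, keeping that end at the post, swing the grip end round until the tray's long side lies flush along the front of the wooden riser, and let go, with the jars, the cup and the jug left where they stand.

Things in the scene. Friction and masses are not known exactly. Their poses are not given: they have to be found in the camera images.
- tray_centre (a point): Loose stainless drip tray, 200 mm long, 80 wide, 26 high, slotted top, about 0.35 kg, flat on the counter (1 to 4 N slides it). A black loop grip stands on one end; the other is plain. The point is the tray's centre, 13 mm up. Axes: x along the length from grip end to plain end (ends at -100 and +100 mm); y across (sides at +-40 mm; the +y side goes against the riser); z up.
- tray_grip (a point): Middle of the tray's upright black loop grip, 88 mm from the tray's centre towards the grip end, 55 mm above the counter. The loop is a flat upright frame across the tray: 12 mm thick along the tray's length, 52 mm wide across, its top 72 mm and the tray's rim 26 mm above the counter; it can be pinched from above across its 12 mm thickness. Axes as the tray.
- tray_heel (a point): Corner of the tray where the plain end meets the long side that goes against the riser (tray frame +100, +40 mm), 13 mm above the counter.
- tray_toe (a point): Corner of the tray where the grip end meets the same long side (tray frame -100, +40 mm), 13 mm above the counter.
- riser_face (a point): Fixed wooden riser, a low step 50 mm high, 150 mm deep and 380 mm long with a black mat on top, carrying the two pump jars. The point lies on the counter at the foot of its flat upright front face, in the middle of the tray's place. Axes: x along the face towards the post, y into the riser (the tray's place is on the -y side), z up. The face runs from x = -240 to +140 mm.
- post (a point): Foot, on its axis, of the fixed round upright steel post, 28 mm in diameter and 132 mm high, standing on the counter just in front of the riser: 114 mm along the riser's face from the point riser_face and 22 mm in front of the face. From near its top a thin rail runs back over the riser, away from the tray. With the tray home, the tray's long +y side touches the face and its plain end touches this post.
- jar_brown_centre (a point): Amber pump jar on the riser, 72 mm in diameter, 197 mm high to the pump's top; its white spout reaches 80 mm from its axis towards the tray's place, about 220 mm above the counter. The point is on its axis, 63 mm above its foot. To be left alone.
- jar_red_centre (a point): Red pump jar on the riser, same size and spout. The point is on its axis, 63 mm above its foot. To be left alone.
- cup_centre (a point): Takeaway paper cup with black lid on the counter, 90 mm across at the lid, 122 mm high. The point is on its axis, half-way up. To be left alone.
- jug_centre (a point): Steel milk jug with a side handle on the counter, 90 mm in diameter (115 mm over the handle), 105 mm high. The point is on its axis, half-way up. To be left alone.
Things that resemble listed ones, but are neither listed nor needed, are in the scene too. Leave any green or purple look-alike of the part that bears tray_centre alone.

How it is judged:
On the way:
1. the tray's plain end butts against the post (gap under 6 mm) while the tray still lies at least 10 degrees askew to the riser (x of post in the frame of tray_centre between 0.105 and 0.12 m and y of post in the frame of tray_centre between -0.042 and 0.042 m and angle between the x axis of tray_centre and the x axis of riser_face, either way round above 0.175 rad), for 0.1 s.
At the end, for the whole second after the job is handed in: The tray lies flat on the counter, its plain end within 6 mm of the post and both ends of its long side within 6 mm of the riser's face; jars, cup and jug are within 30 mm of where they stood (x of post in the frame of tray_centre between 0.105 and 0.12 m and y of each of tray_heel, tray_toe in the frame of riser_face above -0.006 m and y of tray_toe in the frame of riser_face below 0.006 m and x of tray_heel in the frame of riser_face above 0.08 m and height (world z) of tray_centre below 0.018 m and angle between tray_centre's own z axis and vertical below 0.05 rad and distance of each of jar_brown_centre, jar_red_centre, cup_centre, jug_centre from where it was at the start of the episode below 0.03 m); the robot touches nothing.
It fails at once if the tray is lifted off the counter (its centre more than 12 mm up) or tipped by more than 11 degrees (height (world z) of tray_centre above 0.025 m or angle between tray_centre's own z axis and vertical above 0.2 rad).
It fails at once if the tray is brought into line with the riser (within 5 degrees) with its end more than 20 mm off the post, instead of being swung round on the post (angle between the x axis of tray_centre and the x axis of riser_face, either way round below 0.087 rad and x of post in the frame of tray_centre above 0.134 m).
It fails at once if a jar, the cup or the jug is shoved (over 30 mm) or knocked over (distance of any of jar_brown_centre, jar_red_centre, cup_centre, jug_centre from where it was at the start of the episode above 0.03 m).
It also fails if it takes over 45 s, if anything falls off the work surface, if the arm or the gripper's body presses on something with over 40 N, if the wrist force passes 120 N, or if a joint passes its speed limit or range.

## Robot

A 7-joint arm with a two-finger parallel gripper is mounted at the origin on the work surface. World frame = base frame: x ahead of the robot, y to its left, z up, the work surface at z = 0. Lengths are in m, angles in rad, forces in N, time in s.
With the tool pointing down it reaches from about 0.4 to 0.875 m from the base axis. Payload 4.4 kg.
Tool frame: the origin (TCP) lies on the centre line of the jaws, within the pads' length; the fingertips stand 22 mm ahead of it and the grasp point (between the pads) lies 3 mm ahead of it; z points along the fingers, y is the direction in which the jaws open and shut (so a half turn about z gives the same grasp; the last joint's range is limited). The gripper opens to 85 mm and grips with 20 to 120 N. Pads are 22 mm wide; open, the fingers measure 114 mm over their backs; the gripper's body (76 mm by 85 mm) begins 54 mm behind the grasp point. The pads swing forward as they close: fully open they stand 13 mm farther back than shut.
Start: joints at [1.145, 0.628, 0.038, 1.517, -0.027, 0.996, -0.02], TCP at [0.229, -0.608, 0.253] pointing down, gripper open.
Joint ranges: [-3.06, 3.06], [-0.37, 2.12], [-1.25, 1.32], [0.18, 2.47], [-1.1, 4.24], [0.23, 1.98], [-2.94, 2.94]. Speed limits (rad/s): [2.57, 2.57, 3.14, 3.14, 3.14, 3.14, 3.14].

## Interface

Orientations are given as a unit quaternion [w, x, y, z].
In Python, from workcell import observe, get_image, close_job gives the robot as it stands. The module is installed in compiled form; this text tells all that it offers.
- The arm moves only by the shell command python3 -m crank 'ROWS' [OPENING] [FORCE]. ROWS is JSON, a list of rows, each an object with "linear": the shift along the tool's x, y, z scaled (see below), a list of three; "dr": the turn, a rotation vector about the tool's x, y, z scaled (see below), a list of three. A call has exactly 10 rows; each row shifts and turns the commanded pose from where the row before left it, along the tool's axes as they then stand; what a row does not reach is not made up. The controller multiplies each number of a shift by 25 mm and each number of a turn by 6 degrees. A row lasts 1/12 s, in which the tool goes at most 41.7 mm and 7.16 degrees, less where a joint would pass 70% of its speed; a pose out of reach is approached as far as the arm can. A call with a number of a shift or a turn outside -1 to 1 is refused whole. A call with a gripper value outside its range is refused whole. OPENING is the opening in per cent of the stroke, from 0 (shut) to 100 (fully open), set as the call begins (- or left out, the last holds). The fingers move at their own pace and stop on an object; FORCE is the grip in N (left out, the last holds). Time passes only in rows, so rows that do not move let the fingers close, or fill a call up. It gives the time, the measured TCP pose, the force and the opening at its end, in the units of the state.
- observe(): the state, without advancing time (a new reading comes with each control period).
- get_image(name): name is "scene" or "top"; returns a dict with "pixels" (384x512x3 uint8, blue, green, red), "depth" (384x512 float32, m along the optical axis (not along the pixel's ray), 0 where there is no reading), "intrinsics" (3x3 intrinsics, pixels), "pose" (4x4, takes a point from camera to world coordinates). Camera axes: x right, y up, looking along -z (the intrinsics and any distortion apply to the point x, -y, -z); pixel columns grow to the right and rows downward; lengths in m; the calibration is good to about 2 mm. A picture is of the moment at which its call begins.
- close_job(): hands the job in, once; it reports no verdict.
The state is a dict: "time": time; "qpos": joint angles; "joint_velocities": joint speeds; "effort": joint torques, N m; "position": TCP position; "tool_rot": TCP orientation; "wrist_force": force on the tool from outside, world axes, zero at the start; "torque": the same for the moment, N m; "finger_gap": opening from 0.0 (shut) to 1.0 (fully open).
Only numpy, scipy, OpenCV 4.12 (cv2) and the standard library are available. Lean on these libraries where they do the work, as an engineer would, in place of code of your own. Each camera call takes 0.05 s, during which the arm holds its last target.

## Working session

There is one attempt and no reset: what is moved stays moved. The work goes in short steps, Python scripts to look and compute and a shell command to move; the robot and the scene stay as the last step left them, time stands still between calls to the robot, and variables do not carry over. Pictures are saved under pics/ and viewed, and the job is handed in when it is done.

```bash
mkdir -p pics
cat > h.py <<'E'
import numpy as np, cv2
from workcell import observe, get_image, close_job
def snap(name,tag):
    im=get_image(name); np.savez(f'pics/{tag}.npz',**{k:np.asarray(v) for k,v in im.items()})
    cv2.imwrite(f'pics/{tag}.png',im['pixels']); return im
def load(tag): return dict(np.load(f'pics/{tag}.npz'))
def p3(im,u,v,d=None):
    K=im['intrinsics'];d=im['depth'][int(round(v)),int(round(u))] if d is None else d
    c=np.array([(u-K[0,2])/K[0,0]*d,-(v-K[1,2])/K[1,1]*d,-d,1]); return (im['pose']@c)[:3]
def ray(im,u,v,z):
    a=p3(im,u,v,1.0);o=im['pose'][:3,3]; t=(z-o[2])/(a[2]-o[2]); return o+t*(a-o)
E
python3 - <<'E'
from h import *
s=observe();print(s)
for n in('scene','top'):
    im=snap(n,n+'0');print(im['pose'].round(3).tolist(),im['intrinsics'].tolist(), [k for k in im])
E
```

```text
{'time': 0.0, 'qpos': array([ 1.14517753,  0.62935823,  0.03844751,  1.51840273, -0.02703937,
        0.99629428, -0.01998776]), 'joint_velocities': array([ 1.35728124e-03,  1.68228324e-04,  1.54013780e-04,  4.12885935e-05,
       -1.04422838e-03, -2.04551780e-03, -1.19917101e-03]), 'effort': array([-6.34006283e-04, -5.63392425e+01,  1.22633826e+00, -1.93441343e+01,
        1.10026274e-02,  1.05897576e-02, -3.35395221e-06]), 'position': array([ 0.22868992, -0.60779825,  0.25237019]), 'tool_rot': array([-9.56950870e-04,  9.83860739e-01,  1.78933229e-01, -1.72669512e-04]), 'wrist_force': array([-0.35919421,  0.03059258, -0.36581388]), 'torque': array([-0.00272088, -0.0472466 , -0.00103823]), 'finger_gap': 0.9936844125840868}
[[-0.106, -0.591, 0.8, 1.612], [0.994, -0.071, 0.079, 0.081], [0.011, 0.804, 0.595, 0.876], [0.0, 0.0, 0.0, 1.0]] [[472.8573246573518, 0.0, 250.3317533697739], [0.0, 472.8573246573518, 193.04678272048127], [0.0, 0.0, 1.0]] ['pixels', 'depth', 'intrinsics', 'pose']
[[-0.002, 0.996, -0.095, 0.445], [-1.0, -0.003, -0.009, -0.024], [-0.01, 0.095, 0.995, 1.186], [0.0, 0.0, 0.0, 1.0]] [[455.85271112415745, 0.0, 252.12902559769518], [0.0, 455.85271112415745, 195.65215893616966], [0.0, 0.0, 1.0]] ['pixels', 'depth', 'intrinsics', 'pose']
```

View pics/scene0.png

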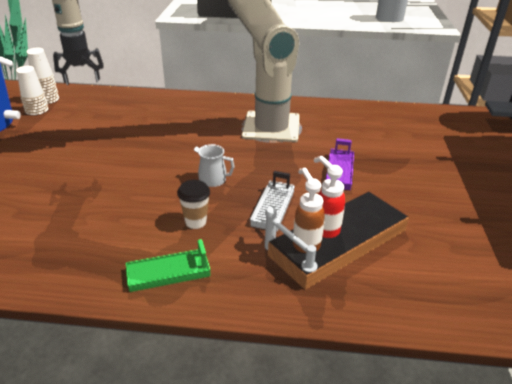

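View pics/top0.png

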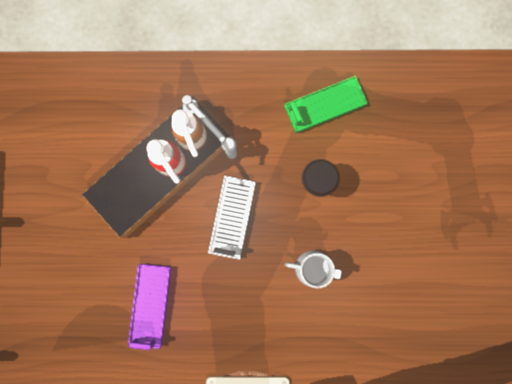

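Run:
```python
from h import *
im=load('top0');cv2.imwrite('pics/c1.png',cv2.resize(im['pixels'][85:275,70:270],None,fx=4,fy=3.1578*4/3.1578,interpolation=cv2.INTER_CUBIC)[:, :][:600*2])
a=cv2.resize(im['pixels'][130:270,110:290],None,fx=4.2,fy=4.2,interpolation=cv2.INTER_CUBIC);cv2.imwrite('pics/c1.png',a)
im=load('scene0');a=cv2.resize(im['pixels'][140:290,230:420],None,fx=4,fy=4,interpolation=cv2.INTER_CUBIC);cv2.imwrite('pics/c2.png',a)
```

```text
(no output)
```

View pics/c1.png

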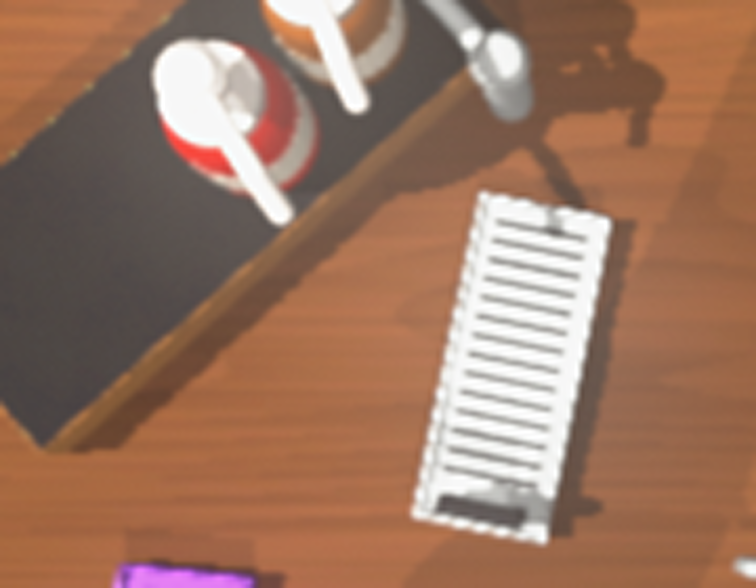

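View pics/c2.png

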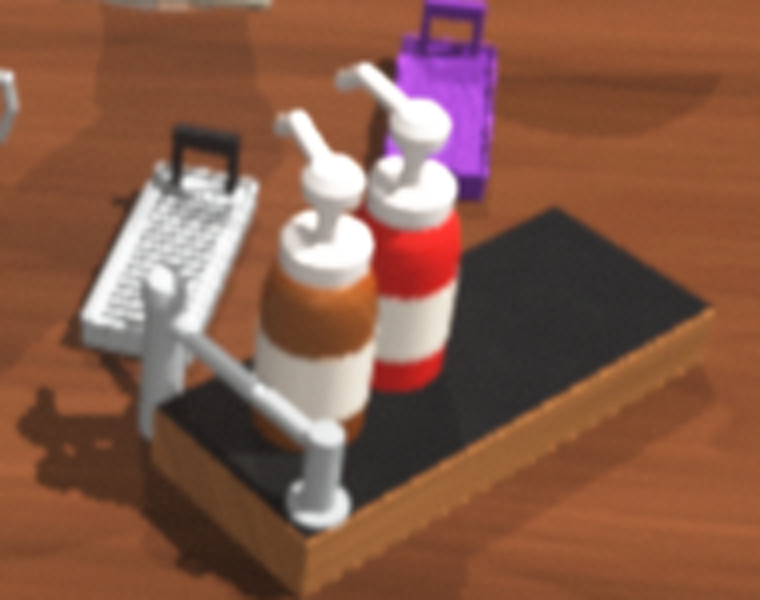

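```bash
cat >> h.py <<'E'
def cloud(im):
    K=im['intrinsics'];d=im['depth'];v,u=np.indices(d.shape)
    c=np.stack([(u-K[0,2])/K[0,0]*d,-(v-K[1,2])/K[1,1]*d,-d],-1)
    return c@im['pose'][:3,:3].T+im['pose'][:3,3]
def line(P):
    vx,vy,x,y=cv2.fitLine(P.astype(np.float32),cv2.DIST_HUBER,0,1e-4,1e-4).ravel();return np.array([x,y]),np.array([vx,vy])
E
python3 - <<'E'
from h import *
im=load('top0')
f=lambda x,y,z:ray(im,110+x/4.2-.38,130+y/4.2-.38,z)[:2].round(4)
for n,q in dict(pl=(480,193),pr=(612,213),gr=(547,543),gl=(413,517)).items(): print(n,f(*q,.026))
for q in ((45,447),(470,88),(250,275)): print('edge',f(*q,.05))
print('posttop',f(505,48,.132),'foot',f(513,112,0),f(513,112,.01))
print('grip top', f(437,503,.072),f(525,520,.072))
W=cloud(im)
# riser top
for nm,box,zr in (('tray',(195,265,170,265),(.018,.034)),('riser',(80,240,90,240),(.043,.057)),('grip',(205,250,240,262),(.05,.09)),('table',(250,290,150,260),(-.02,.02))):
    u0,u1,v0,v1=box;P=W[v0:v1,u0:u1].reshape(-1,3);P=P[(P[:,2]>zr[0])&(P[:,2]<zr[1])]
    print(nm,len(P),P.mean(0),np.median(P[:,2]));r=cv2.minAreaRect(P[:,:2].astype(np.float32)*1000);print(r,cv2.boxPoints(r).round(0).tolist())
for n in('scene0','top0'):
    im=load(n);W=cloud(im)
    # post points: height band .06-.12
    a=W.reshape(-1,3);m=(a[:,2]>.06)&(a[:,2]<.12)
    print(n,[W[v,u].round(3).tolist() for u,v in (((231,145),(231,150),(228,153)) if n=='top0' else ((269,215),(269,225),(269,235)))])
E
```

```text
pl [0.6074 0.0594]
pr [ 0.5948 -0.0213]
gr [0.3952 0.0182]
gl [0.4108 0.0989]
edge [0.453  0.3149]
edge [0.6678 0.0639]
edge [0.5551 0.1948]
posttop [0.6744 0.0381] foot [0.6622 0.0407] [0.6604 0.0402]
grip top [0.4202 0.0802] [0.4103 0.0293]
tray 1939 [0.50419887 0.03851111 0.02139126] 0.020931271253928463
((509.9581298828125, 75.79438018798828), (156.3498992919922, 200.72421264648438), 78.48041534423828) [[396.0, 19.0], [593.0, -21.0], [624.0, 132.0], [427.0, 172.0]]
riser 6233 [0.60290578 0.25288586 0.050424  ] 0.050454821266245675
((618.7775268554688, 216.09454345703125), (185.5923614501953, 380.40850830078125), 42.16628646850586) [[422.0, 295.0], [678.0, 13.0], [815.0, 137.0], [560.0, 419.0]]
grip 108 [0.41584832 0.05518402 0.0710323 ] 0.07142740420288718
((415.8496398925781, 55.941864013671875), (51.841651916503906, 11.946518898010254), 77.58793640136719) [[404.0, 32.0], [416.0, 29.0], [427.0, 80.0], [416.0, 83.0]]
table 4333 [ 5.34706066e-01 -5.86490651e-02 -3.23113291e-04] -0.00042400779576445835
((536.593994140625, -58.568668365478516), (103.08036041259766, 286.1760559082031), 89.88729858398438) [[393.0, -110.0], [680.0, -110.0], [680.0, -7.0], [394.0, -7.0]]
scene0 [[0.686, 0.038, 0.123], [0.686, 0.039, 0.09], [0.688, 0.041, 0.058]]
top0 [[0.666, 0.036, 0.125], [0.655, 0.036, 0.121], [0.658, 0.047, 0.066]]
```

Run:
```python
from h import *
im=load('top0');W=cloud(im);P=W[90:240,80:245].reshape(-1,3)
P=P[(P[:,2]>.047)&(P[:,2]<.053)][:,:2]
th=np.deg2rad(-48.5)
for it in range(4):
    ex=np.array([np.cos(th),np.sin(th)]);ey=np.array([-ex[1],ex[0]])
    s=P@ex;t=P@ey;E=[]
    for b in np.arange(s.min(),s.max(),.01):
        m=(s>=b)&(s<b+.01)
        if m.sum()>5:E.append(P[m][np.argmin(t[m])])
    E=np.array(E)[3:-6];c,v=line(E); v=v*np.sign(v@ex); th=np.arctan2(v[1],v[0]); r=(E-c)@np.array([-v[1],v[0]])
    print(np.rad2deg(th),c,len(E),r.round(4).tolist() if it==3 else '')
ex=np.array([np.cos(th),np.sin(th)]);ey=np.array([-ex[1],ex[0]])
post=np.array([.671,.0385]);print('s range',(s-c@ex).min(),(s-c@ex).max(),'post in face frame',(post-c)@ex,(post-c)@ey)
O=post-.114*ex+.022*ey; print('O from post',O,'face dist of O',(O-c)@ey)
f=lambda x,y,z:ray(im,110+x/4.2-.38,130+y/4.2-.38,z)[:2]
for n,q in dict(brown_tip=(357,105),red_tip=(283,217)).items():
    p=f(*q,.22);print(n,p,(p-O)@ex,(p-O)@ey)
for n,q in dict(cup=(320,178),jug=(317,270)).items(): print(n,p3(im,*q))
# scene cam: riser bottom-left/post foot
im=load('scene0');g=lambda x,y,z:ray(im,230+x/4-.37,140+y/4-.37,z)[:2]
print('post foot sides',g(138,433,0),g(178,433,0),'riser corner front top',g(158,408,.05),'end corner',g(305,545,.05),'far back',g(712,305,.05),'front far',g(556,208,.05))
print('post top',g(160,283,.132))
q=[g(84,320,.026),g(182,340,.026) ,g(257,180,.026),g(160,163,.026)];print('tray',q)
```

```text
-47.38750799049158 [0.56525576 0.18920855] 29 
-47.42081138623445 [0.55594707 0.1993165 ] 29 
-47.42081138623445 [0.55594707 0.1993165 ] 29 
-47.42081138623445 [0.55594707 0.1993165 ] 29 [0.0004, 0.0002, 0.0001, -0.0013, -0.0004, 0.0017, 0.0003, -0.0006, -0.001, 0.002, -0.0008, -0.0003, -0.0003, -0.001, 0.001, 0.0011, -0.0013, -0.0003, -0.0, -0.0001, 0.0004, -0.0009, 0.0013, 0.0001, -0.0004, -0.0001, 0.0012, 0.0, 0.0003]
s range -0.15954012864592038 0.22013873581916305 post in face frame 0.19626188870719433 -0.024091409347536476
O from post [0.61006617 0.13732848] face dist of O -0.0020914093475364612
brown_tip [0.62586684 0.10860664] 0.03183999307675218 -0.007798730652793944
red_tip [0.56823116 0.14573082] -0.0344929269662077 -0.025119819910110273
cup [ 0.58746414 -0.17340046  0.12243878]
jug [ 0.36566112 -0.1788988   0.00199692]
post foot sides [0.67632978 0.02865817] [0.673174   0.05542955] riser corner front top [0.70486542 0.04255193] end corner [0.81461726 0.13830293] far back [0.55460525 0.41628812] front far [0.45207386 0.31923069]
post top [0.67868038 0.03905299]
tray [array([ 0.59357521, -0.0169509 ]), array([0.60706987, 0.05281594]), array([0.40902329, 0.09840577]), array([0.39517157, 0.02200265])]
```

Candidates are the steel tray with the black grip, top px (232,218), the green look-alike (326,103) and the purple one (150,306). By the description it is the steel tray, and the close crops confirm it: slotted top, black loop at the robot-side end, top px ≈(225,252). Next I plan the rows.

```bash
cat >> h.py <<'E'
from scipy.spatial.transform import Rotation as Ro
POST=np.array([.6715,.0405]); YR=np.deg2rad(-47.4)
def pose_for(ctr,yaw,tilt=20,gz=.057,back=0,dx=0.):
    """TCP pose gripping the loop for tray centre/yaw"""
    ex=np.array([np.cos(yaw),np.sin(yaw),0]);ey=np.array([-ex[1],ex[0],0]);t=np.deg2rad(tilt)
    z=-np.cos(t)*np.array([0,0,1])+np.sin(t)*ey;x=np.cross(ex,z)
    R=np.stack([x,ex,z],1);G=np.r_[ctr,gz]-(.088+dx)*ex
    return G-(.003+back)*z,R
def cur():
    s=observe();q=s['tool_rot'];return s['position'],Ro.from_quat([q[1],q[2],q[3],q[0]]).as_matrix()
def rows(p0,R0,p1,R1,N):
    w=Ro.from_matrix(R0.T@R1).as_rotvec()/N
    A=sum(R0@Ro.from_rotvec(w*k).as_matrix() for k in range(N))
    return np.linalg.solve(A,p1-p0)/.025, np.rad2deg(w)/6
E
python3 - <<'E'
from h import *
p,R=cur();print(R.round(3).tolist())
p1,R1=pose_for([.5021,.0391],np.deg2rad(-11.3),back=.13);print(p1)
for N in(30,40):print(N,*[a.round(4).tolist() for a in rows(p,R,p1,R1,N)])
E
```

```text
[[0.936, 0.352, -0.001], [0.352, -0.936, 0.002], [-0.0, -0.002, -1.0]]
[0.40689258 0.0117364  0.18197912]
30 [0.7861, -0.3769, 0.2418] [0.0558, 0.1011, -0.3194]
40 [0.5905, -0.2801, 0.1823] [0.0418, 0.0758, -0.2395]
```

```bash
python3 -m crank '[{"linear":[0.786,-0.377,0.242],"dr":[0.056,0.101,-0.319]},{"linear":[0.786,-0.377,0.242],"dr":[0.056,0.101,-0.319]},{"linear":[0.786,-0.377,0.242],"dr":[0.056,0.101,-0.319]},{"linear":[0.786,-0.377,0.242],"dr":[0.056,0.101,-0.319]},{"linear":[0.786,-0.377,0.242],"dr":[0.056,0.101,-0.319]},{"linear":[0.786,-0.377,0.242],"dr":[0.056,0.101,-0.319]},{"linear":[0.786,-0.377,0.242],"dr":[0.056,0.101,-0.319]},{"linear":[0.786,-0.377,0.242],"dr":[0.056,0.101,-0.319]},{"linear":[0.786,-0.377,0.242],"dr":[0.056,0.101,-0.319]},{"linear":[0.786,-0.377,0.242],"dr":[0.056,0.101,-0.319]}]' 70 60
```

```text
time: 0.93
position: [0.3557, -0.4275, 0.2042]
tool_rot: [-0.039, 0.938, 0.34, 0.047]
wrist_force: [0.3, -0.0, 0.8]
finger_gap: 0.701
```

```bash
python3 -m crank '[{"linear":[0.786,-0.377,0.242],"dr":[0.056,0.101,-0.319]},{"linear":[0.786,-0.377,0.242],"dr":[0.056,0.101,-0.319]},{"linear":[0.786,-0.377,0.242],"dr":[0.056,0.101,-0.319]},{"linear":[0.786,-0.377,0.242],"dr":[0.056,0.101,-0.319]},{"linear":[0.786,-0.377,0.242],"dr":[0.056,0.101,-0.319]},{"linear":[0.786,-0.377,0.242],"dr":[0.056,0.101,-0.319]},{"linear":[0.786,-0.377,0.242],"dr":[0.056,0.101,-0.319]},{"linear":[0.786,-0.377,0.242],"dr":[0.056,0.101,-0.319]},{"linear":[0.786,-0.377,0.242],"dr":[0.056,0.101,-0.319]},{"linear":[0.786,-0.377,0.242],"dr":[0.056,0.101,-0.319]}]'
python3 - <<'E'
from h import *
p,R=cur()
p1,R1=pose_for([.5021,.0391],np.deg2rad(-11.3),back=.13)
for N in(10,):print(N,*[a.round(4).tolist() for a in rows(p,R,p1,R1,N)])
E
```

```text
time: 1.77
position: [0.4182, -0.212, 0.1819]
tool_rot: [-0.075, 0.863, 0.491, 0.092]
wrist_force: [0.6, -0.6, 0.1]
finger_gap: 0.699
10 [0.7819, -0.3764, 0.2406] [0.0562, 0.1015, -0.3176]
```

```bash
python3 -m crank '[{"linear":[0.784,-0.377,0.242],"dr":[0.056,0.101,-0.319]},{"linear":[0.784,-0.377,0.242],"dr":[0.056,0.101,-0.319]},{"linear":[0.784,-0.377,0.242],"dr":[0.056,0.101,-0.319]},{"linear":[0.784,-0.377,0.242],"dr":[0.056,0.101,-0.319]},{"linear":[0.784,-0.377,0.242],"dr":[0.056,0.101,-0.319]},{"linear":[0.784,-0.377,0.242],"dr":[0.056,0.101,-0.319]},{"linear":[0.784,-0.377,0.242],"dr":[0.056,0.101,-0.319]},{"linear":[0.784,-0.377,0.242],"dr":[0.056,0.101,-0.319]},{"linear":[0.784,-0.377,0.242],"dr":[0.056,0.101,-0.319]},{"linear":[0.784,-0.377,0.242],"dr":[0.056,0.101,-0.319]}]'
python3 - <<'E'
from h import *
p,R=cur()
p1,R1=pose_for([.5021,.0391],np.deg2rad(-11.3))
for N in(10,):print(N,*[a.round(4).tolist() for a in rows(p,R,p1,R1,N)])
snap('scene','s1')
E
```

```text
time: 2.6
position: [0.4067, 0.0128, 0.1818]
tool_rot: [-0.11, 0.761, 0.625, 0.134]
wrist_force: [-0.2, -0.1, -0.1]
finger_gap: 0.7
10 [-0.0033, 0.0017, 0.5181] [-0.0001, 0.0004, 0.0023]
```

View pics/s1.png

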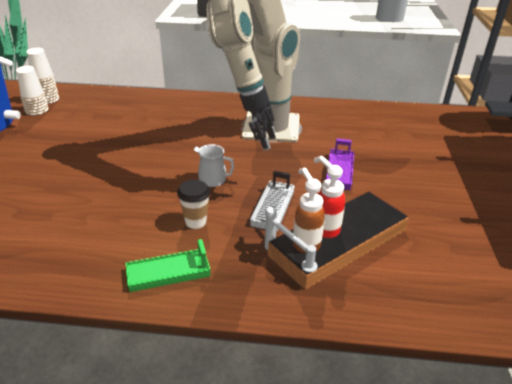

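The gripper hovers at px (262,130), leaning away from the riser, with the grip at (282,180) straight along its axis. Descending.

```bash
python3 -m crank '[{"linear":[0,0,0.6],"dr":[0,0,0]},{"linear":[0,0,0.6],"dr":[0,0,0]},{"linear":[0,0,0.6],"dr":[0,0,0]},{"linear":[0,0,0.6],"dr":[0,0,0]},{"linear":[0,0,0.6],"dr":[0,0,0]},{"linear":[0,0,0.6],"dr":[0,0,0]},{"linear":[0,0,0.6],"dr":[0,0,0]},{"linear":[0,0,0.5],"dr":[0,0,0]},{"linear":[0,0,0.3],"dr":[0,0,0]},{"linear":[0,0,0.18],"dr":[0,0,0]}]'
python3 - <<'E'
from h import *
p,R=cur()
p1,R1=pose_for([.5021,.0391],np.deg2rad(-11.3))
for N in(1,):print(N,*[a.round(4).tolist() for a in rows(p,R,p1,R1,N)])
for n in('scene','top'):
    im=snap(n,n+'2')
    c=(slice(60,290),slice(180,430)) if n=='scene' else (slice(120,280),slice(150,330))
    cv2.imwrite(f'pics/{n}2c.png',cv2.resize(im['pixels'][c],None,fx=2.6 if n=='scene' else 3.7,fy=2.6 if n=='scene' else 3.7,interpolation=cv2.INTER_CUBIC))
E
```

```text
time: 3.48
position: [0.4104, 0.0496, 0.0828]
tool_rot: [-0.119, 0.759, 0.627, 0.13]
wrist_force: [0.0, 0.3, -0.8]
finger_gap: 0.701
1 [-0.0676, 0.1795, 0.9506] [-0.1945, -0.0387, 0.0392]
```

View pics/scene2c.png

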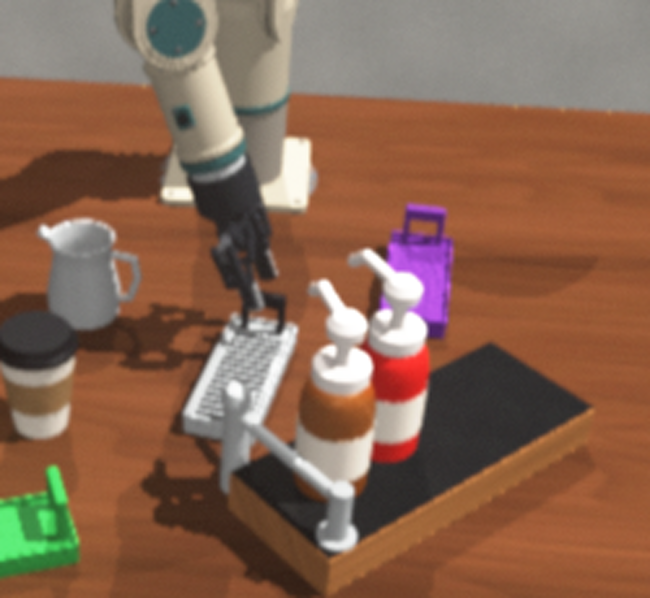

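View pics/top2c.png

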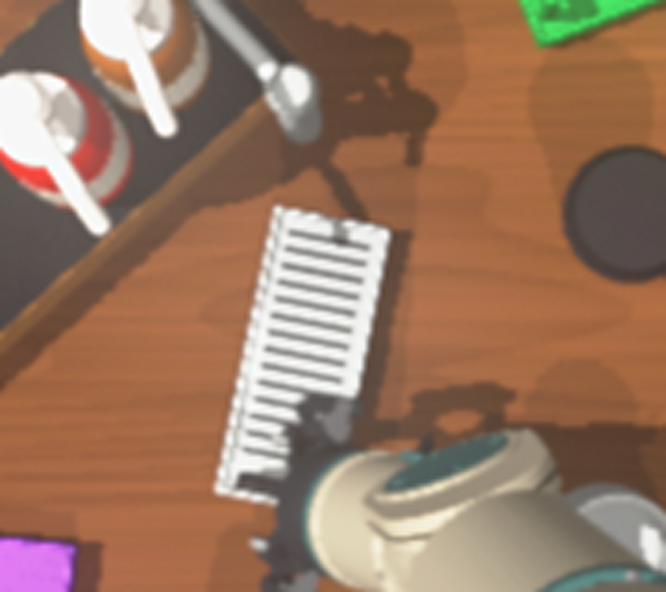

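Run:
```python
from h import *
s=observe();print(s['qpos'].round(3),s['position'],s['joint_velocities'].round(3))
```

```text
[ 0.25   0.689 -0.233  2.331 -1.1    0.233  0.958] [0.41216844 0.04936132 0.08342361] [ 0.023 -0.018 -0.009  0.001 -0.     0.001  0.   ]
```

Joints 5 and 6 are at their limits, so with the lean this pose is out of reach. I'll grasp upright here and lean again for a regrasp later on, farther out.

```bash
python3 -m crank '[{"linear":[0,0,-0.6],"dr":[0,0,0]},{"linear":[0,0,-0.6],"dr":[0,0,0]},{"linear":[0,0,-0.6],"dr":[0,0,0]},{"linear":[0,0,-0.6],"dr":[0,0,0]},{"linear":[0,0,0],"dr":[0,-0.5,0]},{"linear":[0,0,0],"dr":[0,-0.6,0]},{"linear":[0,0,0],"dr":[0,-0.6,0]},{"linear":[0,0,0],"dr":[0,-0.6,0]},{"linear":[0,0,0],"dr":[0,-0.5,0]},{"linear":[0,0,0],"dr":[0,-0.5,0]}]'
python3 - <<'E'
from h import *
p,R=cur();print(observe()['qpos'].round(3))
p1,R1=pose_for([.5021,.0391],np.deg2rad(-11.3),tilt=0,back=.04)
print(p1)
for N in(10,):print(N,*[a.round(4).tolist() for a in rows(p,R,p1,R1,N)])
E
```

```text
time: 4.42
position: [0.4093, 0.0285, 0.1406]
tool_rot: [-0.008, 0.773, 0.634, -0.001]
wrist_force: [-0.6, 0.3, -0.8]
finger_gap: 0.705
[-0.424  0.549  0.424  2.264 -0.558  0.441  0.263]
[0.41580591 0.05634326 0.1       ]
10 [0.1135, 0.005, 0.1629] [-0.0138, -0.0081, -0.0001]
```

```bash
python3 -m crank '[{"linear":[0.3,0.015,0],"dr":[-0.046,-0.027,0]},{"linear":[0.3,0.015,0],"dr":[-0.046,-0.027,0]},{"linear":[0.3,0.015,0],"dr":[-0.046,-0.027,0]},{"linear":[0.235,0.005,0.1],"dr":[0,0,0]},{"linear":[0,0,0.4],"dr":[0,0,0]},{"linear":[0,0,0.4],"dr":[0,0,0]},{"linear":[0,0,0.4],"dr":[0,0,0]},{"linear":[0,0,0.3],"dr":[0,0,0]},{"linear":[0,0,0],"dr":[0,0,0]},{"linear":[0,0,0],"dr":[0,0,0]}]'
python3 - <<'E'
from h import *
p,R=cur();print(observe()['qpos'].round(3))
p1,R1=pose_for([.5021,.0391],np.deg2rad(-11.3),tilt=0)
print(p1)
for N in(1,):print(N,*[a.round(4).tolist() for a in rows(p,R,p1,R1,N)])
E
```

```text
time: 5.25
position: [0.4153, 0.0551, 0.0998]
tool_rot: [-0.001, 0.773, 0.635, -0.001]
wrist_force: [-0.7, -0.2, -0.4]
finger_gap: 0.7
[-0.422  0.632  0.327  2.276 -0.646  0.324  0.27 ]
[0.41580591 0.05634326 0.06      ]
1 [0.0498, 0.0131, 1.592] [-0.0249, -0.0069, 0.0177]
```

```bash
python3 -m crank '[{"linear":[0.05,0.013,0.2],"dr":[-0.025,-0.007,0.018]},{"linear":[0,0,0.25],"dr":[0,0,0]},{"linear":[0,0,0.25],"dr":[0,0,0]},{"linear":[0,0,0.25],"dr":[0,0,0]},{"linear":[0,0,0.2],"dr":[0,0,0]},{"linear":[0,0,0.15],"dr":[0,0,0]},{"linear":[0,0,0],"dr":[0,0,0]},{"linear":[0,0,0],"dr":[0,0,0]},{"linear":[0,0,0],"dr":[0,0,0]},{"linear":[0,0,0],"dr":[0,0,0]}]'
python3 - <<'E'
from h import *
p,R=cur();print(observe()['qpos'].round(3))
p1,R1=pose_for([.5021,.0391],np.deg2rad(-11.3),tilt=0)
print(p1)
for N in(1,):print(N,*[a.round(4).tolist() for a in rows(p,R,p1,R1,N)])
im=snap('scene','s3')
cv2.imwrite(f'pics/s3c.png',cv2.resize(im['pixels'][140:240,230:350],None,fx=6,fy=6,interpolation=cv2.INTER_CUBIC))
E
```

```text
time: 6.08
position: [0.4162, 0.0567, 0.0676]
tool_rot: [0.001, 0.773, 0.635, 0.0]
wrist_force: [0.2, 0.3, -0.5]
finger_gap: 0.701
[-0.388  0.701  0.273  2.289 -0.808  0.242  0.42 ]
[0.41580591 0.05634326 0.06      ]
1 [-0.0179, -0.0127, 0.3058] [0.0119, 0.0012, 0.0169]
```

View pics/s3c.png

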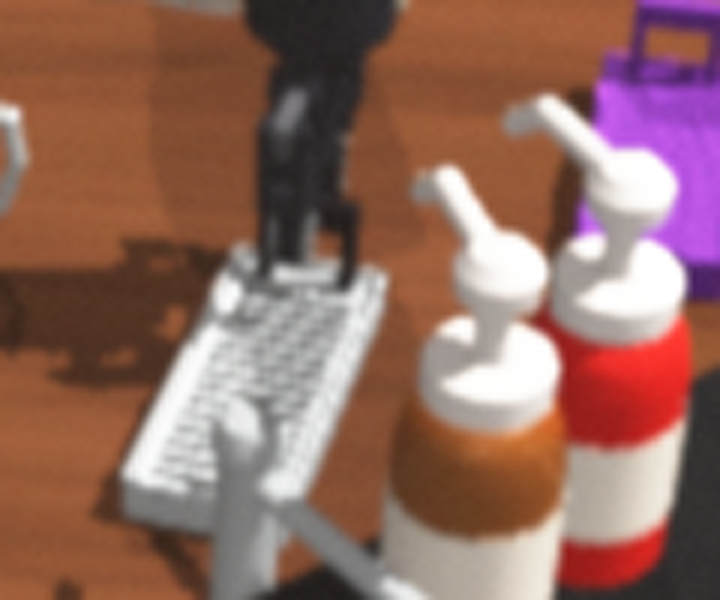

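Fingers straddle the black loop (crop px (310,240)). Closing.

```bash
python3 -m crank '[{"linear":[0,0,0],"dr":[0,0,0]},{"linear":[0,0,0],"dr":[0,0,0]},{"linear":[0,0,0],"dr":[0,0,0]},{"linear":[0,0,0],"dr":[0,0,0]},{"linear":[0,0,0],"dr":[0,0,0]},{"linear":[0,0,0],"dr":[0,0,0]},{"linear":[0,0,0],"dr":[0,0,0]},{"linear":[0,0,0],"dr":[0,0,0]},{"linear":[0,0,0],"dr":[0,0,0]},{"linear":[0,0,0],"dr":[0,0,0]}]' 0 40
python3 - <<'E'
from h import *
p,R=cur();print(p,R[:,1],observe()['wrist_force'])
E
```

```text
time: 6.97
position: [0.4161, 0.0567, 0.0677]
tool_rot: [0.0, 0.773, 0.635, 0.0]
wrist_force: [0.0, -0.5, 5.0]
finger_gap: 0.133
[0.41610205 0.05673314 0.06769275] [ 0.98089802 -0.1945199   0.00103867] [ 0.01360219 -0.51333539  4.98890711]
```

```bash
python3 -m crank '[{"linear":[0.04,0.1,0],"dr":[0,0,0]},{"linear":[0.08,0.2,0],"dr":[0,0,0]},{"linear":[0.1,0.25,0],"dr":[0,0,0]},{"linear":[0.1,0.25,0],"dr":[0,0,0]},{"linear":[0.1,0.25,0],"dr":[0,0,0]},{"linear":[0.1,0.25,0],"dr":[0,0,0]},{"linear":[0.1,0.25,0],"dr":[0,0,0]},{"linear":[0.06,0.2,0],"dr":[0,0,0]},{"linear":[0.02,0.15,0],"dr":[0,0,0]},{"linear":[0,0,0],"dr":[0,0,0]}]'
python3 - <<'E'
from h import *
p,R=cur();print(p,R[:,1],observe()['wrist_force'])
im=snap('top','t4')
cv2.imwrite(f'pics/t4c.png',cv2.resize(im['pixels'][120:260,170:320],None,fx=4.2,fy=4.2,interpolation=cv2.INTER_CUBIC))
E
```

```text
time: 7.8
position: [0.4637, 0.0648, 0.0677]
tool_rot: [-0.002, 0.773, 0.635, -0.001]
wrist_force: [-6.4, -0.1, 12.3]
finger_gap: 0.129
[0.46368161 0.0647598  0.06769904] [ 0.98091103 -0.19441623 -0.00398593] [-6.36798443 -0.07174902 12.27777122]
```

View pics/t4c.png

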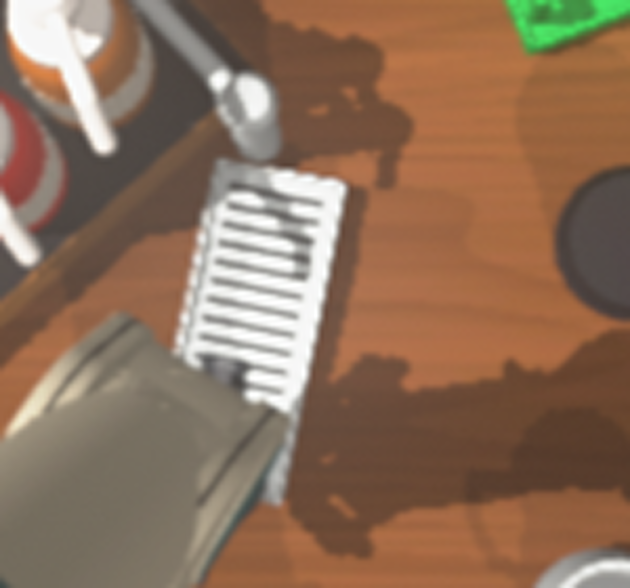

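```bash
python3 -m crank '[{"linear":[0,0.08,-0.02],"dr":[0,0,0]},{"linear":[0,0.08,0],"dr":[0,0,0]},{"linear":[0,0.08,0],"dr":[0,0,0]},{"linear":[0,0.06,0],"dr":[0,0,0]},{"linear":[0,0.04,0],"dr":[0,0,0]},{"linear":[0,0.02,0],"dr":[0,0,0]},{"linear":[0,0,0],"dr":[0,0,0]},{"linear":[0,0,0],"dr":[0,0,0]},{"linear":[0,0,0],"dr":[0,0,0]},{"linear":[0,0,0],"dr":[0,0,0]}]'
python3 - <<'E'
from h import *
p,R=cur();print(p,R[:,1],observe()['wrist_force'])
for n in('top','scene'):
  im=snap(n,n+'5')
  c=(slice(130,200),slice(200,280)) if n=='top' else (slice(190,270),slice(230,330))
  cv2.imwrite(f'pics/{n}5c.png',cv2.resize(im['pixels'][c],None,fx=7,fy=7,interpolation=cv2.INTER_CUBIC))
E
```

```text
time: 8.68
position: [0.4695, 0.0639, 0.0677]
tool_rot: [-0.004, 0.772, 0.635, -0.003]
wrist_force: [-12.5, 2.3, 11.6]
finger_gap: 0.135
[0.46953378 0.06390236 0.06770894] [ 0.98110033 -0.19325032 -0.0098212 ] [-12.53824282   2.30166407  11.59104426]
```

View pics/top5c.png

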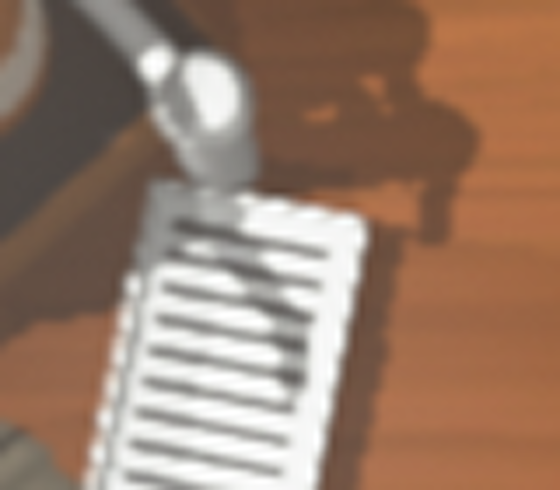

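View pics/scene5c.png

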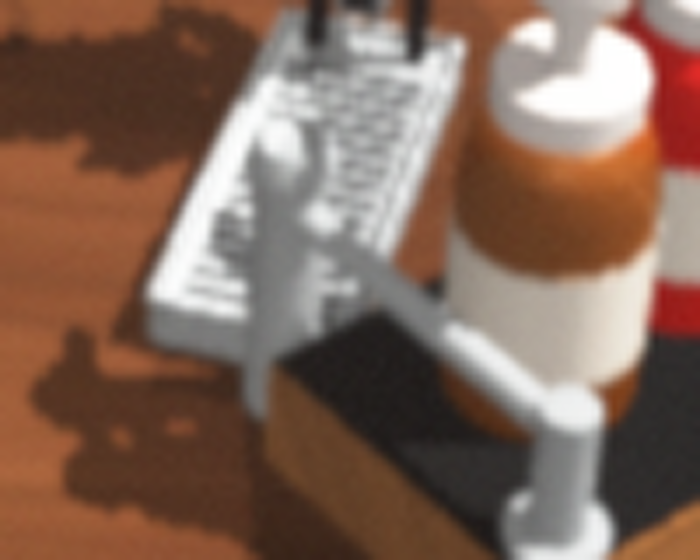

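Run:
```python
from h import *
im=load('top5')
f=lambda x,y,z:ray(im,200+x/7-.43,130+y/7-.43,z)[:2]
a=f(153,181,.026);b=f(368,217,.026);print(a,b)
d=(b-a)/np.linalg.norm(b-a);n=np.array([-d[1],d[0]]);print(np.rad2deg(np.arctan2(n[1],n[0])),np.linalg.norm(b-a),'post ahead of end',(POST-a)@n,'from mid', (POST-(a+b)/2)@(-d))
```

```text
[0.65981145 0.06598702] [ 0.64612571 -0.01320632]
-9.80469006791501 0.08036718175675654 post ahead of end 0.015858014739076765 from mid 0.017059284566343452
```

```bash
python3 -m crank '[{"linear":[0,0.08,0],"dr":[0,0,0]},{"linear":[0,0.08,0],"dr":[0,0,0]},{"linear":[0,0.04,0],"dr":[0,0,0]},{"linear":[0,0,0],"dr":[0,0,0]},{"linear":[0,0,0],"dr":[0,0,0]},{"linear":[0,0,0],"dr":[0,0,0]},{"linear":[0,0,0],"dr":[0,0,0]},{"linear":[0,0,0],"dr":[0,0,0]},{"linear":[0,0,0],"dr":[0,0,0]},{"linear":[0,0,0],"dr":[0,0,0]}]'
python3 - <<'E'
from h import *
p,R=cur();print(p,R[:,1],observe()['wrist_force'])
E
```

```text
time: 9.62
position: [0.4696, 0.0639, 0.0676]
tool_rot: [-0.008, 0.772, 0.635, -0.005]
wrist_force: [-21.8, 2.2, 22.7]
finger_gap: 0.135
[0.46962729 0.06390322 0.06762792] [ 0.98106916 -0.1927042  -0.01919377] [-21.78772308   2.1631775   22.73445726]
```

Contact is confirmed: force rises with no motion, about 36° askew. I'll ease the push and plan the first half of the swing about the post.

```bash
cat >> h.py <<'E'
POST=np.array([.671,.0419])
def ctr(yaw,xp=.1145,yp=.0173):
    c,s=np.cos(yaw),np.sin(yaw);return POST-np.array([c*xp-s*yp,s*xp+c*yp])
E
python3 - <<'E'
from h import *
y0=np.deg2rad(-11.3)
for d in(18,20):
    y1=np.deg2rad(-11.3-d)
    a=pose_for(ctr(y0),y0,0,.0647);b=pose_for(ctr(y1),y1,0,.0647);print(a[0],b[0])
    print(*[q.round(4).tolist() for q in rows(*a,*b,20)])
E
```

```text
[0.46903566 0.06461446 0.0677    ] [0.48593966 0.12591315 0.0677    ]
[0.1273, -0.0099, -0.0] [0.0, 0.0, 0.15]
[0.46903566 0.06461446 0.0677    ] [0.48898441 0.13232048 0.0677    ]
[0.1415, -0.0108, -0.0] [0.0, 0.0, 0.1667]
```

```bash
python3 -m crank '[{"linear":[0.127,-0.03,-0.01],"dr":[0,0,0.15]},{"linear":[0.127,-0.03,-0.01],"dr":[0,0,0.15]},{"linear":[0.127,-0.03,0],"dr":[0,0,0.15]},{"linear":[0.127,-0.03,0],"dr":[0,0,0.15]},{"linear":[0.127,-0.03,0],"dr":[0,0,0.15]},{"linear":[0.127,-0.03,0],"dr":[0,0,0.15]},{"linear":[0.127,-0.03,0],"dr":[0,0,0.15]},{"linear":[0.127,-0.03,0],"dr":[0,0,0.15]},{"linear":[0.127,-0.03,0],"dr":[0,0,0.15]},{"linear":[0.127,-0.03,0],"dr":[0,0,0.15]}]'
python3 - <<'E'
from h import *
p,R=cur();print(p,R[:,1],observe()['wrist_force'])
y1=np.deg2rad(-20.3);print(pose_for(ctr(y1),y1,0,.0647)[0])
im=snap('top','t6')
cv2.imwrite(f'pics/t6c.png',cv2.resize(im['pixels'][130:250,170:300],None,fx=4.6,fy=4.6,interpolation=cv2.INTER_CUBIC))
E
```

```text
time: 10.45
position: [0.4749, 0.0944, 0.0677]
tool_rot: [-0.003, 0.821, 0.572, -0.004]
wrist_force: [-12.7, -1.1, 7.8]
finger_gap: 0.131
[0.47489091 0.09444166 0.0677036 ] [ 0.93799164 -0.34650507 -0.01029167] [-12.70483944  -1.05117545   7.75910001]
[0.4750755  0.09592899 0.0677    ]
```

View pics/t6c.png

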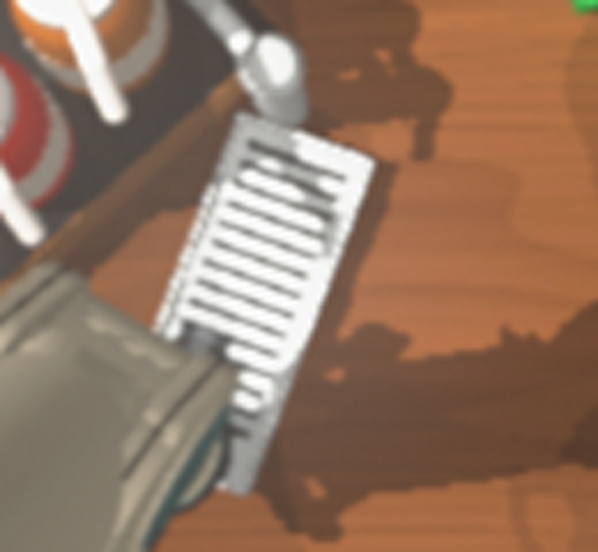

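```bash
python3 -m crank '[{"linear":[0.127,-0.01,0],"dr":[0,0,0.15]},{"linear":[0.127,-0.01,0],"dr":[0,0,0.15]},{"linear":[0.127,-0.01,0],"dr":[0,0,0.15]},{"linear":[0.127,-0.01,0],"dr":[0,0,0.15]},{"linear":[0.127,-0.01,0],"dr":[0,0,0.15]},{"linear":[0.127,-0.01,0],"dr":[0,0,0.15]},{"linear":[0.127,-0.01,0],"dr":[0,0,0.15]},{"linear":[0.127,-0.01,0],"dr":[0,0,0.15]},{"linear":[0.127,-0.01,0],"dr":[0,0,0.15]},{"linear":[0.08,-0.01,0],"dr":[0,0,0.15]}]'
python3 - <<'E'
from h import *
p,R=cur();s=observe();print(p,R[:,1],s['wrist_force'],s['qpos'].round(3))
y1=np.deg2rad(-29.3);print(pose_for(ctr(y1),y1,0,.0647)[0])
im=snap('scene','s7')
cv2.imwrite(f'pics/s7c.png',cv2.resize(im['pixels'][40:290,180:430],None,fx=2.4,fy=2.4,interpolation=cv2.INTER_CUBIC))
E
```

```text
time: 11.33
position: [0.4846, 0.1233, 0.0677]
tool_rot: [-0.003, 0.863, 0.505, -0.005]
wrist_force: [-14.7, -0.7, 10.5]
finger_gap: 0.132
[0.48460328 0.12329523 0.0677232 ] [ 0.87200578 -0.48937546 -0.01084317] [-14.72729728  -0.69937039  10.46442018] [-0.638  0.798  0.52   2.073 -0.839  0.504  0.007]
[0.48593966 0.12591315 0.0677    ]
```

View pics/s7c.png

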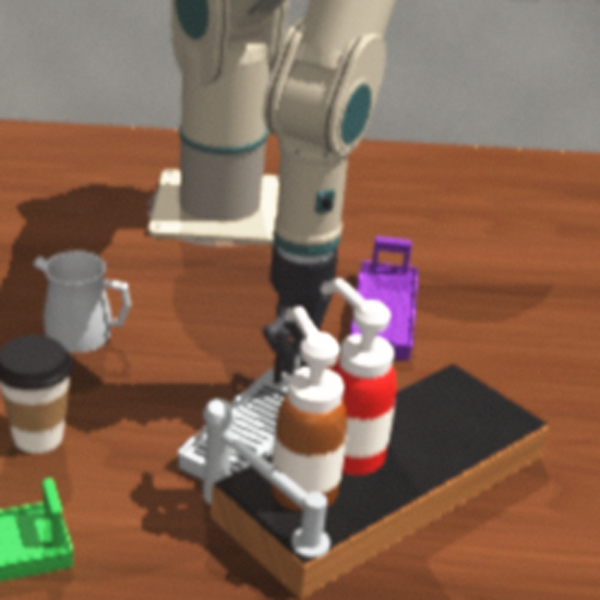

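```bash
python3 -m crank '[{"linear":[0,-0.06,0],"dr":[0,0,0]},{"linear":[0,-0.06,0],"dr":[0,0,0]},{"linear":[0,-0.03,0],"dr":[0,0,0]},{"linear":[0,0,0],"dr":[0,0,0]},{"linear":[0,0,0],"dr":[0,0,0]},{"linear":[0,0,0],"dr":[0,0,0]},{"linear":[0,0,0],"dr":[0,0,0]},{"linear":[0,0,0],"dr":[0,0,0]},{"linear":[0,0,0],"dr":[0,0,0]},{"linear":[0,0,0],"dr":[0,0,0]}]'
python3 -m crank '[{"linear":[0,0,0],"dr":[0,0,0]},{"linear":[0,0,0],"dr":[0,0,0]},{"linear":[0,0,0],"dr":[0,0,0]},{"linear":[0,0,0],"dr":[0,0,0]},{"linear":[0,0,0],"dr":[0,0,0]},{"linear":[0,0,0],"dr":[0,0,0]},{"linear":[0,0,0],"dr":[0,0,0]},{"linear":[0,0,0],"dr":[0,0,0]},{"linear":[0,0,-0.2],"dr":[0,0,0]},{"linear":[0,0,-0.4],"dr":[0,0,0]}]' 70
```

```text
time: 12.22
position: [0.485, 0.1244, 0.0678]
tool_rot: [-0.001, 0.863, 0.505, -0.002]
wrist_force: [-7.1, -2.3, 2.3]
finger_gap: 0.131
time: 13.05
position: [0.4872, 0.1251, 0.0834]
tool_rot: [0.0, 0.863, 0.506, -0.001]
wrist_force: [0.0, 0.6, -0.3]
finger_gap: 0.701
```

Run:
```python
from h import *
p,R=cur();y=np.deg2rad(-29.3);c=np.array([.485,.1244])+.088*np.array([np.cos(y),np.sin(y)])
print(c,ctr(y))
a=pose_for(c,y,20,.062,back=.06)
print(a[0],*[q.round(4).tolist() for q in rows(p,R,*a,8)])
```

```text
[0.5617421  0.08133434] [0.56268175 0.08284749]
[0.47445514 0.10560929 0.12120064] [-0.0864, -0.0081, -0.2055] [-0.0009, 0.4181, 0.0016]
```

```bash
python3 -m crank '[{"linear":[-0.086,-0.008,-0.205],"dr":[0,0.418,0]},{"linear":[-0.086,-0.008,-0.205],"dr":[0,0.418,0]},{"linear":[-0.086,-0.008,-0.205],"dr":[0,0.418,0]},{"linear":[-0.086,-0.008,-0.205],"dr":[0,0.418,0]},{"linear":[-0.086,-0.008,-0.205],"dr":[0,0.418,0]},{"linear":[-0.086,-0.008,-0.205],"dr":[0,0.418,0]},{"linear":[-0.086,-0.008,-0.205],"dr":[0,0.418,0]},{"linear":[-0.086,-0.008,-0.205],"dr":[0,0.418,0]},{"linear":[0,0,0],"dr":[0,0,0]},{"linear":[0,0,0],"dr":[0,0,0]}]'
python3 - <<'E'
from h import *
p,R=cur();s=observe();print(s['qpos'].round(3),s['joint_velocities'].round(2))
y=np.deg2rad(-29.3);c=np.array([.485,.1244])+.088*np.array([np.cos(y),np.sin(y)])
a=pose_for(c,y,20,.062)
print(a[0],*[q.round(4).tolist() for q in rows(p,R,*a,1)])
for n in('top','scene'):
  im=snap(n,n+'8')
  c=(slice(130,260),slice(150,300)) if n=='top' else (slice(130,270),slice(220,380))
  cv2.imwrite(f'pics/{n}8c.png',cv2.resize(im['pixels'][c],None,fx=4.2,fy=4.2,interpolation=cv2.INTER_CUBIC))
E
```

```text
time: 13.88
position: [0.479, 0.1031, 0.126]
tool_rot: [-0.088, 0.85, 0.498, 0.148]
wrist_force: [-0.5, 0.0, -0.1]
finger_gap: 0.7
[ 0.019  0.595 -0.139  2.247 -1.098  0.234  0.466] [-0.07  0.02  0.02 -0.01 -0.    0.01 -0.  ]
[0.48449786 0.1235052  0.06481908] [-0.0608, -0.1983, 2.5822] [-0.0317, 0.0285, -0.0108]
```

View pics/top8c.png

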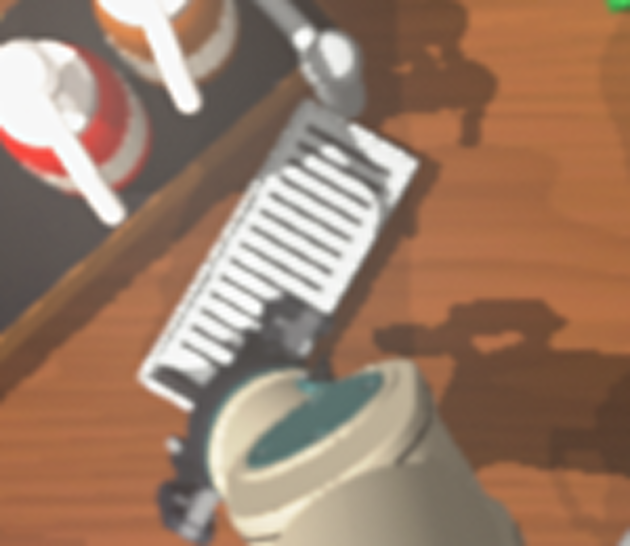

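View pics/scene8c.png

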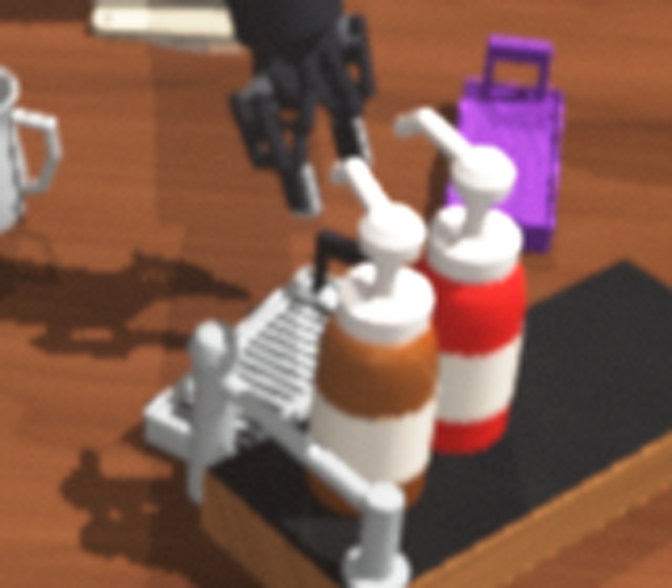

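Joints 5 and 6 are at their limits again with the 20° lean. I'll take a 10° lean and grip the loop off-centre, away from the riser, which still clears the red spout.

```bash
cat >> h.py <<'E'
def pf(c,yaw,tilt,gz,back=0,off=-.008):
    p,R=pose_for(c,yaw,tilt,gz,back);return p+off*np.array([-np.sin(yaw),np.cos(yaw),0]),R
E
python3 - <<'E'
from h import *
im=load('top8')
f=lambda x,y,z:ray(im,150+x/4.2-.38,130+y/4.2-.38,z)[:2]
pl=f(303,98,.026);pr=f(418,163,.026);gl=f(140,378,.026)
v=pl-gl;print(pl,pr,gl,np.rad2deg(np.arctan2(v[1],v[0])),np.linalg.norm(v),np.linalg.norm(pl-pr),'ctr',(pr+gl)/2)
p,R=cur();y=np.deg2rad(-29.3);c=np.array([.485,.1244])+.088*np.array([np.cos(y),np.sin(y)])
a=pf(c,y,10,.064,.04);b=pf(c,y,10,.064,0)
print(a[0],*[q.round(4).tolist() for q in rows(p,R,*a,5)],b[0])
E
```

```text
[0.66627481 0.06515052] [ 0.62570834 -0.00546633] [0.49454047 0.16325961] -29.738638326805866 0.19778290842094806 0.08143940654644156 ctr [0.56012441 0.07889664]
[0.47743078 0.11091182 0.10634673] [-0.0079, -0.0292, 0.1575] [-0.01, -0.3266, 0.0064] [0.48083    0.11696915 0.06695442]
```

```bash
python3 -m crank '[{"linear":[0,-0.03,0.1],"dr":[-0.01,-0.33,0.006]},{"linear":[0,-0.03,0.1],"dr":[-0.01,-0.33,0.006]},{"linear":[0,-0.03,0.1],"dr":[-0.01,-0.33,0.006]},{"linear":[0,-0.03,0.1],"dr":[-0.01,-0.33,0.006]},{"linear":[0,-0.03,0.1],"dr":[-0.01,-0.33,0.006]},{"linear":[0,0,0],"dr":[0,0,0]},{"linear":[0,0,0],"dr":[0,0,0]},{"linear":[0,0,0],"dr":[0,0,0]},{"linear":[0,0,0],"dr":[0,0,0]},{"linear":[0,0,0],"dr":[0,0,0]}]'
python3 - <<'E'
from h import *
p,R=cur();s=observe();print(s['qpos'].round(3),s['joint_velocities'].round(2))
y=np.deg2rad(-29.4);c=np.array([.485,.1244])+.088*np.array([np.cos(y),np.sin(y)])
b=pf(c,y,10,.064,0)
print(p,*[q.round(4).tolist() for q in rows(p,R,*b,1)],b[0])
E
```

```text
time: 14.82
position: [0.4764, 0.1091, 0.1135]
tool_rot: [-0.044, 0.86, 0.503, 0.075]
wrist_force: [0.7, -0.1, -0.6]
finger_gap: 0.695
[-0.353  0.623  0.232  2.183 -0.868  0.357  0.136] [ 0.01 -0.    0.   -0.    0.    0.   -0.  ]
[0.47639438 0.10911436 0.11350985] [0.0336, 0.0015, 1.8966] [-0.0089, 0.0081, -0.0008] [0.48081704 0.11697644 0.06695442]
```

```bash
python3 -m crank '[{"linear":[0.034,0,0.3],"dr":[-0.009,0.008,0]},{"linear":[0,0,0.3],"dr":[0,0,0]},{"linear":[0,0,0.3],"dr":[0,0,0]},{"linear":[0,0,0.3],"dr":[0,0,0]},{"linear":[0,0,0.3],"dr":[0,0,0]},{"linear":[0,0,0.25],"dr":[0,0,0]},{"linear":[0,0,0.15],"dr":[0,0,0]},{"linear":[0,0,0],"dr":[0,0,0]},{"linear":[0,0,0],"dr":[0,0,0]},{"linear":[0,0,0],"dr":[0,0,0]}]'
python3 - <<'E'
from h import *
p,R=cur();s=observe();print(s['qpos'].round(3),s['joint_velocities'].round(2),s['wrist_force'])
y=np.deg2rad(-29.4);c=np.array([.485,.1244])+.088*np.array([np.cos(y),np.sin(y)])
b=pf(c,y,10,.064,0)
print(p,*[q.round(4).tolist() for q in rows(p,R,*b,1)],b[0])
E
```

```text
time: 15.65
position: [0.4809, 0.1174, 0.0668]
tool_rot: [-0.044, 0.86, 0.503, 0.075]
wrist_force: [0.5, -0.6, -0.5]
finger_gap: 0.704
[-0.295  0.716  0.125  2.188 -1.045  0.247  0.302] [-0.   -0.01  0.   -0.    0.    0.    0.  ] [ 0.4853869  -0.58294048 -0.53217422]
[0.48092809 0.11738849 0.06677118] [-0.015, 0.0042, -0.0101] [-0.0001, 0.0039, 0.0081] [0.48081704 0.11697644 0.06695442]
```

```bash
python3 -m crank '[{"linear":[0,0,0],"dr":[0,0,0]},{"linear":[0,0,0],"dr":[0,0,0]},{"linear":[0,0,0],"dr":[0,0,0]},{"linear":[0,0,0],"dr":[0,0,0]},{"linear":[0,0,0],"dr":[0,0,0]},{"linear":[0,0,0],"dr":[0,0,0]},{"linear":[0,0,0],"dr":[0,0,0]},{"linear":[0,0,0],"dr":[0,0,0]},{"linear":[0,0,0],"dr":[0,0,0]},{"linear":[0,0,0],"dr":[0,0,0]}]' 0 40
python3 - <<'E'
from h import *
p,R=cur();s=observe();print(p,R[:,1],s['qpos'].round(3),s['wrist_force'])
y0=np.deg2rad(-29.4)
a=pf(ctr(y0,.1146,.018),y0,10,.064)
for d,N in((10,10),(18,20)):
    y1=y0-np.deg2rad(d);b=pf(ctr(y1,.1146,.018),y1,10,.064)
    print(a[0],b[0],*[q.round(4).tolist() for q in rows(*a,*b,N)])
E
```

```text
time: 16.48
position: [0.4809, 0.1174, 0.0671]
tool_rot: [-0.044, 0.86, 0.503, 0.075]
wrist_force: [-1.7, -0.8, 5.7]
finger_gap: 0.131
[0.48091716 0.11744739 0.0670943 ] [ 8.71531498e-01 -4.90339431e-01  3.02057475e-04] [-0.295  0.715  0.126  2.188 -1.045  0.247  0.302] [-1.70261616 -0.78891492  5.72538226]
[0.48147285 0.11825169 0.06695442] [0.49761053 0.15000278 0.06695442] [0.1394, -0.0173, 0.0246] [-0.0289, -0.0, 0.1641]
[0.48147285 0.11825169 0.06695442] [0.51434294 0.17308188 0.06695442] [0.1255, -0.0157, 0.0221] [-0.026, 0.0, 0.1477]
```

```bash
python3 -m crank '[{"linear":[0.126,-0.005,0.022],"dr":[-0.026,0,0.148]},{"linear":[0.126,-0.005,0.022],"dr":[-0.026,0,0.148]},{"linear":[0.126,-0.01,0.022],"dr":[-0.026,0,0.148]},{"linear":[0.126,-0.01,0.022],"dr":[-0.026,0,0.148]},{"linear":[0.126,-0.01,0.022],"dr":[-0.026,0,0.148]},{"linear":[0.126,-0.01,0.022],"dr":[-0.026,0,0.148]},{"linear":[0.126,-0.01,0.022],"dr":[-0.026,0,0.148]},{"linear":[0.126,-0.01,0.022],"dr":[-0.026,0,0.148]},{"linear":[0.126,-0.01,0.022],"dr":[-0.026,0,0.148]},{"linear":[0.126,-0.01,0.022],"dr":[-0.026,0,0.148]}]'
python3 - <<'E'
from h import *
p,R=cur();s=observe();print(p,R[:,1],s['qpos'].round(3),s['wrist_force'])
y1=np.deg2rad(-38.4);b=pf(ctr(y1,.1146,.018),y1,10,.064)
print(b[0],*[q.round(4).tolist() for q in rows(p,R,*b,1)])
for n in('top','scene'):
  im=snap(n,n+'9')
  c=(slice(130,260),slice(150,300)) if n=='top' else (slice(110,270),slice(210,380))
  cv2.imwrite(f'pics/{n}9c.png',cv2.resize(im['pixels'][c],None,fx=4,fy=4,interpolation=cv2.INTER_CUBIC))
E
```

```text
time: 17.32
position: [0.4936, 0.1444, 0.0671]
tool_rot: [-0.039, 0.897, 0.433, 0.076]
wrist_force: [-10.2, -4.4, 16.8]
finger_gap: 0.132
[0.49357056 0.14442619 0.06708348] [ 0.78323527 -0.6217159  -0.00344205] [-0.395  0.726  0.181  2.157 -1.058  0.257  0.089] [-10.20606741  -4.40838311  16.77552631]
[0.49575028 0.14696025 0.06695442] [0.1308, 0.0053, 0.0279] [-0.0312, 0.0297, -0.0125]
```

View pics/top9c.png

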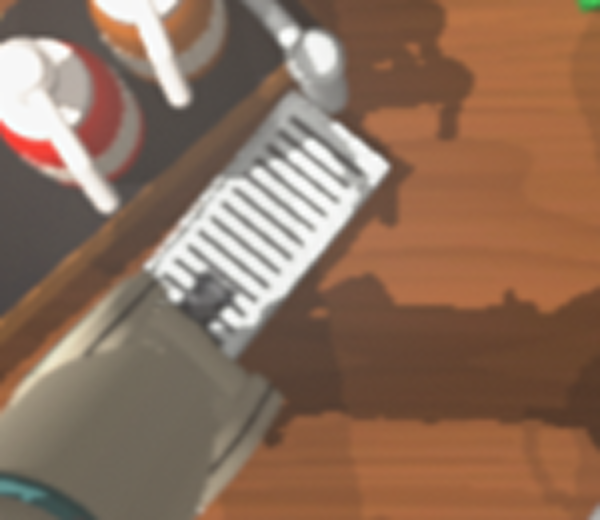

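View pics/scene9c.png

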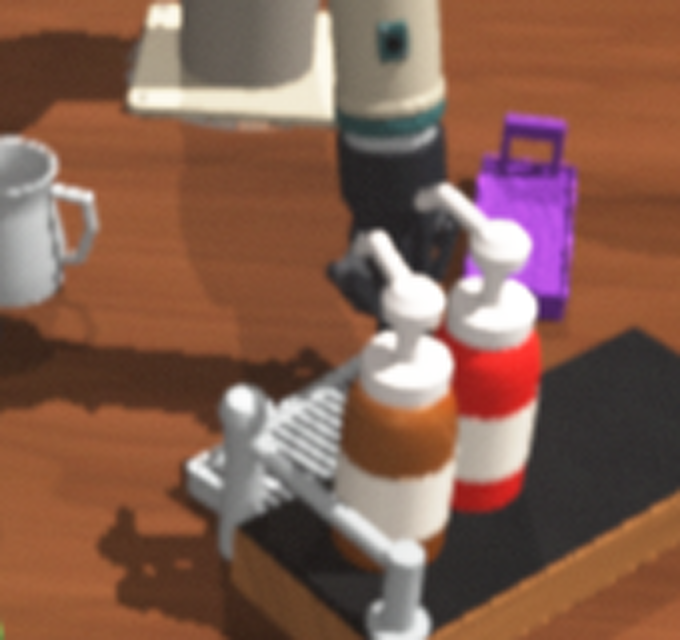

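```bash
python3 -m crank '[{"linear":[0.126,-0.014,0.012],"dr":[-0.026,0,0.148]},{"linear":[0.126,-0.014,0.012],"dr":[-0.026,0,0.148]},{"linear":[0.126,-0.014,0.022],"dr":[-0.026,0,0.148]},{"linear":[0.126,-0.014,0.022],"dr":[-0.026,0,0.148]},{"linear":[0.126,-0.014,0.022],"dr":[-0.026,0,0.148]},{"linear":[0.126,-0.014,0.022],"dr":[-0.026,0,0.148]},{"linear":[0.126,-0.014,0.022],"dr":[-0.026,0,0.148]},{"linear":[0.126,-0.014,0.022],"dr":[-0.026,0,0.148]},{"linear":[0.126,-0.014,0.022],"dr":[-0.026,0,0.148]},{"linear":[0,0,0],"dr":[0,0,0]}]'
python3 - <<'E'
from h import *
p,R=cur();s=observe();print(p,R[:,1],s['qpos'].round(3),s['wrist_force'])
y1=np.deg2rad(-47.4);b=pf(ctr(y1,.1146,.018),y1,10,.064)
print(b[0],*[q.round(4).tolist() for q in rows(p,R,*b,1)])
for n in('top','scene'):
  im=snap(n,n+'10')
  c=(slice(130,260),slice(150,300)) if n=='top' else (slice(110,270),slice(210,380))
  cv2.imwrite(f'pics/{n}10c.png',cv2.resize(im['pixels'][c],None,fx=4,fy=4,interpolation=cv2.INTER_CUBIC))
E
```

```text
time: 18.25
position: [0.5099, 0.1692, 0.0671]
tool_rot: [-0.034, 0.926, 0.369, 0.078]
wrist_force: [-9.3, -1.6, 9.8]
finger_gap: 0.134
[0.50985528 0.16915518 0.06712198] [ 0.68816648 -0.72553524 -0.00505063] [-0.501  0.746  0.262  2.111 -1.062  0.292 -0.108] [-9.29551071 -1.60297504  9.82519324]
[0.51434294 0.17308188 0.06695442] [0.2337, 0.0096, 0.047] [-0.0729, 0.037, 0.1372]
```

View pics/top10c.png

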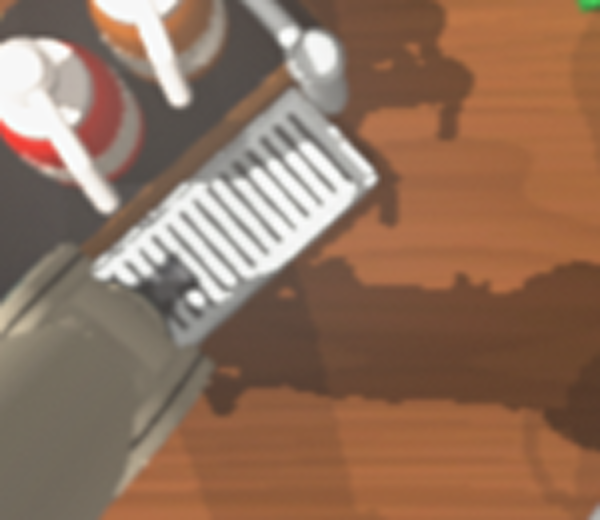

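View pics/scene10c.png

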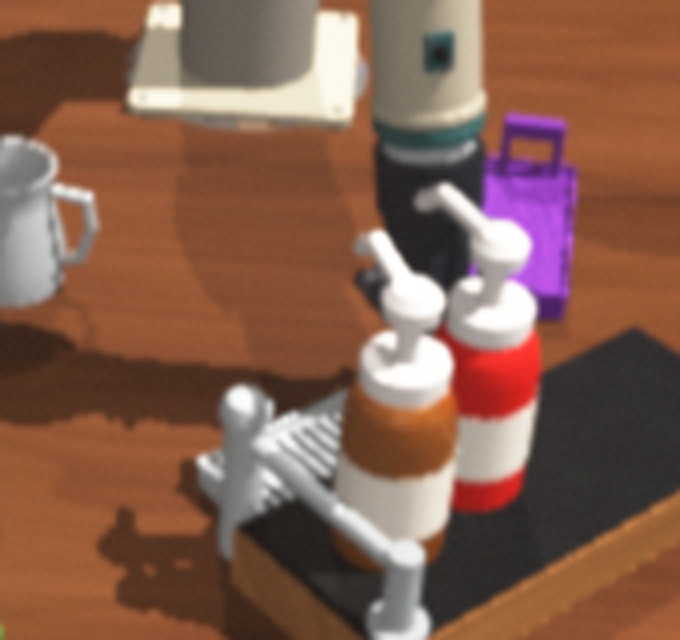

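```bash
python3 -m crank '[{"linear":[0.06,0,0.012],"dr":[0,0,0.03]},{"linear":[0.06,0,0.012],"dr":[0,0,0.03]},{"linear":[0.06,0,0.012],"dr":[0,0,0.03]},{"linear":[0.06,0,0.012],"dr":[0,0,0.03]},{"linear":[0.05,0,0.01],"dr":[0,0,0.03]},{"linear":[0.05,0,0.01],"dr":[0,0,0]},{"linear":[0,0,0],"dr":[0,0,0]},{"linear":[0,0,0],"dr":[0,0,0]},{"linear":[0,0,0],"dr":[0,0,0]},{"linear":[0,0,0],"dr":[0,0,0]}]'
python3 - <<'E'
from h import *
p,R=cur();s=observe();print(p,R[:,1],s['qpos'].round(3),s['wrist_force'])
y1=np.deg2rad(-47.4);b=pf(ctr(y1,.1146,.018),y1,10,.064)
print(b[0],*[q.round(4).tolist() for q in rows(p,R,*b,1)])
for n in('top',):
  im=snap(n,n+'11')
  c=(slice(140,220),slice(160,260))
  cv2.imwrite(f'pics/{n}11c.png',cv2.resize(im['pixels'][c],None,fx=7,fy=7,interpolation=cv2.INTER_CUBIC))
E
```

```text
time: 19.18
position: [0.5137, 0.1739, 0.0671]
tool_rot: [-0.035, 0.929, 0.361, 0.076]
wrist_force: [-16.0, -4.8, 20.9]
finger_gap: 0.13
[0.51373951 0.17392538 0.06712283] [ 0.67588236 -0.73693132 -0.01073646] [-0.523  0.754  0.288  2.095 -1.055  0.315 -0.143] [-16.00125477  -4.84777626  20.89916398]
[0.51434294 0.17308188 0.06695442] [-0.006, 0.0413, 0.0054] [-0.0989, 0.0612, -0.0297]
```

View pics/top11c.png

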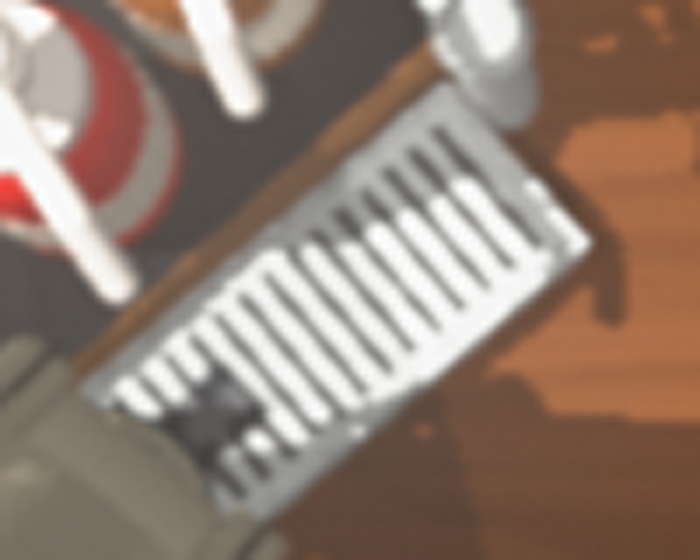

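Run:
```python
from h import *
im=load('top11')
f=lambda x,y,z:ray(im,160+x/7-.43,140+y/7-.43,z)[:2]
c0=np.array([.55594707,.1993165]);th=np.deg2rad(-47.42);ex=np.array([np.cos(th),np.sin(th)]);ey=np.array([-ex[1],ex[0]])
pl=f(447,80,.026);gl=f(83,387,.026);pr=f(592,241,.026);gr=f(240,520,.026)
for q in(pl,gl,pr,gr):print(q,((q-c0)@ex-.0803).round(4),((q-c0)@ey).round(4))
```

```text
[0.67137394 0.06087518] 0.0997 -0.0087
[0.55798197 0.19362128] -0.0747 -0.0024
[0.6113028  0.00739518] 0.0985 -0.0891
[0.50916994 0.13561221] -0.065 -0.0775
```

The toe is about 2 mm off the face, but the heel still looks 6–9 mm off. I'll turn back about the grip a few degrees to bring the heel in.

```bash
python3 -m crank '[{"linear":[0,0,0],"dr":[0,0,-0.1]},{"linear":[0,0,0],"dr":[0,0,-0.1]},{"linear":[0,0,0],"dr":[0,0,-0.1]},{"linear":[0,0,0],"dr":[0,0,-0.1]},{"linear":[0,0,0],"dr":[0,0,-0.1]},{"linear":[0,0,0],"dr":[0,0,0]},{"linear":[0,0,0],"dr":[0,0,0]},{"linear":[0,0,0],"dr":[0,0,0]},{"linear":[0,0,0],"dr":[0,0,0]},{"linear":[0,0,0],"dr":[0,0,0]}]'
python3 - <<'E'
from h import *
p,R=cur();s=observe();print(p,R[:,1],s['wrist_force'],s['torque'])
for n in('top',):
  im=snap(n,n+'12')
  c=(slice(140,220),slice(160,260))
  cv2.imwrite(f'pics/{n}12c.png',cv2.resize(im['pixels'][c],None,fx=7,fy=7,interpolation=cv2.INTER_CUBIC))
E
```

```text
time: 20.07
position: [0.5151, 0.1738, 0.0671]
tool_rot: [-0.033, 0.919, 0.384, 0.078]
wrist_force: [-12.4, -4.3, 17.4]
finger_gap: 0.134
[0.51512951 0.17378945 0.06713952] [ 7.11754043e-01 -7.02428722e-01 -2.70496088e-04] [-12.41893074  -4.25451161  17.35708208] [-0.51959627  2.19154008 -0.95013759]
```

View pics/top12c.png

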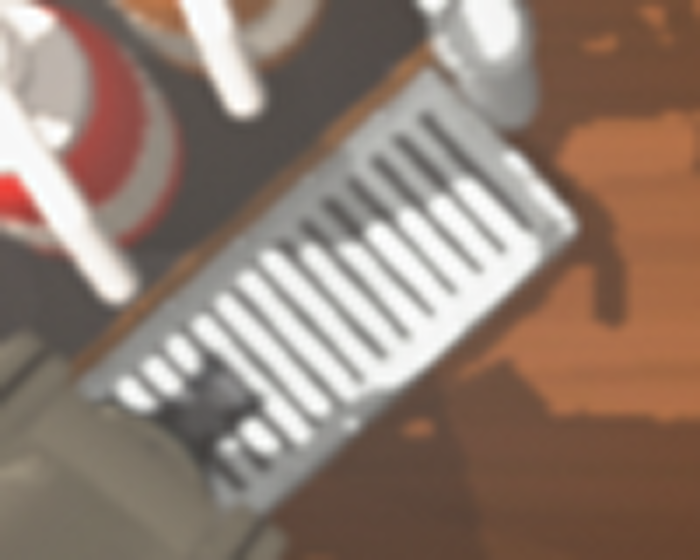

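Run:
```python
from h import *
im=load('top12')
f=lambda x,y,z:ray(im,160+x/7-.43,140+y/7-.43,z)[:2]
c0=np.array([.55594707,.1993165]);th=np.deg2rad(-47.42);ex=np.array([np.cos(th),np.sin(th)]);ey=np.array([-ex[1],ex[0]])
for q in((430,68),(83,382),(579,226),(250,513)):
    q=f(*q,.026);print(((q-c0)@ex-.0803).round(4),((q-c0)@ey).round(4))
```

```text
0.0982 -0.0011
-0.0735 -0.001
0.0987 -0.0818
-0.0607 -0.0781
```

Both ends of the long side now read within about 1 mm of the face. Releasing.

```bash
python3 -m crank '[{"linear":[0,0,0],"dr":[0,0,0]},{"linear":[0,0,0],"dr":[0,0,0]},{"linear":[0,0,0],"dr":[0,0,0]},{"linear":[0,0,0],"dr":[0,0,0]},{"linear":[0,0,0],"dr":[0,0,0]},{"linear":[0,0,0],"dr":[0,0,0]},{"linear":[0,0,-0.2],"dr":[0,0,0]},{"linear":[0,0,-0.4],"dr":[0,0,0]},{"linear":[0,0,-0.5],"dr":[0,0,0]},{"linear":[0,0,-0.6],"dr":[0,0,0]}]' 60
python3 -m crank '[{"linear":[-0.2,0,-0.6],"dr":[0,0,0]},{"linear":[-0.4,0,-0.6],"dr":[0,0,0]},{"linear":[-0.4,0,-0.6],"dr":[0,0,0]},{"linear":[-0.6,0,-0.6],"dr":[0,0,0]},{"linear":[-0.8,0,-0.6],"dr":[0,0,0]},{"linear":[-0.8,0,-0.6],"dr":[0,0,0]},{"linear":[-0.8,0,-0.6],"dr":[0,0,0]},{"linear":[-0.8,0,-0.6],"dr":[0,0,0]},{"linear":[-0.8,0,-0.6],"dr":[0,0,0]},{"linear":[-0.8,0,-0.6],"dr":[0,0,0]}]'
python3 - <<'E'
from h import *
s=observe();print(s['wrist_force'])
for n in('top','scene'):
  im=snap(n,n+'13')
  c=(slice(130,230),slice(140,260)) if n=='top' else (slice(130,290),slice(210,400))
  k=6 if n=='top' else 3.7
  cv2.imwrite(f'pics/{n}13c.png',cv2.resize(im['pixels'][c],None,fx=k,fy=k,interpolation=cv2.INTER_CUBIC))
E
```

```text
time: 20.95
position: [0.514, 0.1696, 0.1093]
tool_rot: [-0.031, 0.918, 0.386, 0.081]
wrist_force: [-0.8, -0.5, -0.8]
finger_gap: 0.601
time: 21.78
position: [0.3844, 0.0383, 0.2297]
tool_rot: [-0.031, 0.918, 0.386, 0.081]
wrist_force: [-0.3, -1.1, 0.8]
finger_gap: 0.6
[-0.3149544  -1.12881297  0.79128225]
```

View pics/top13c.png

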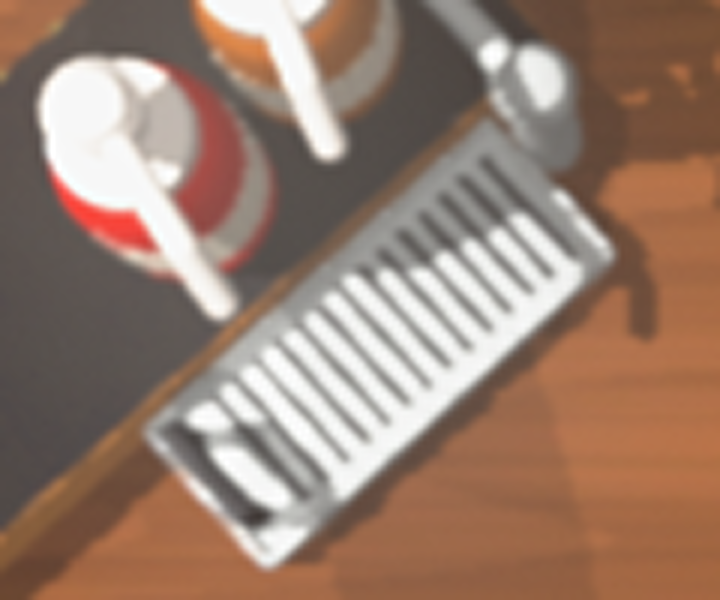

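View pics/scene13c.png

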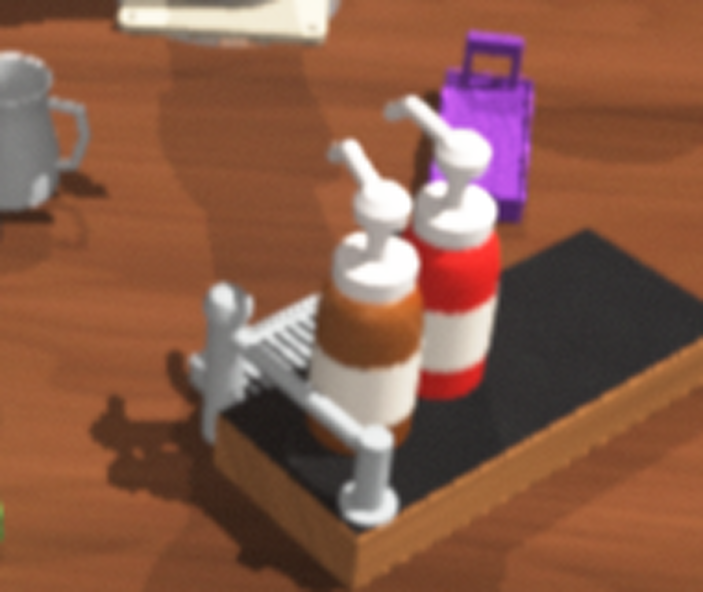

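Run:
```python
from h import *
im=load('top13')
f=lambda x,y,z:ray(im,140+x/6-.42,130+y/6-.42,z)[:2]
c0=np.array([.55594707,.1993165]);th=np.deg2rad(-47.42);ex=np.array([np.cos(th),np.sin(th)]);ey=np.array([-ex[1],ex[0]])
for q in((490,118),(146,434),(617,254),(268,570)):
    q=f(*q,.026);print(((q-c0)@ex-.0803).round(4),((q-c0)@ey).round(4))
d=cv2.absdiff(load('top0')['pixels'],im['pixels'])
print([d[160:197,300:342].mean(),d[250:290,285:345].mean(),d[105:150,170:200].mean(),d[135:180,145:180].mean()])
```

```text
0.0987 -0.0015
-0.1009 -0.0028
0.0989 -0.0821
-0.1013 -0.0812
[np.float64(4.363148863148863), np.float64(22.377916666666668), np.float64(7.642962962962963), np.float64(5.661164021164021)]
```

View pics/top13.png

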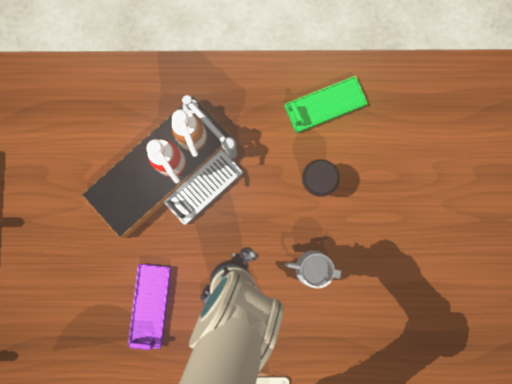

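View pics/scene13.png

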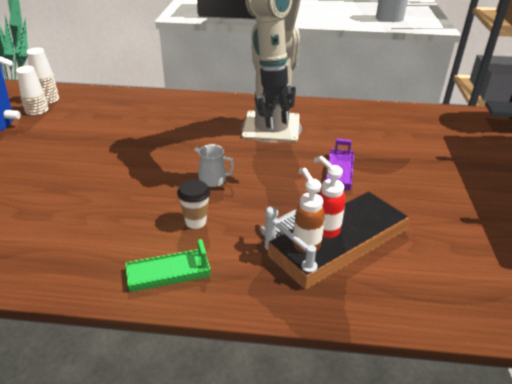

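The tray is home at top px (205,187). The jug (317,270), cup (321,178) and both jars are at their original pixels, with only the arm's shadow crossing the jug. The arm is clear, so I'm handing in.

```bash
python3 -c "
from workcell import close_job
print(close_job())"
```

```text
the job is handed in; nothing more can be done
None
```

The tray is back in its place under the jars, and the job is handed in at about 22 s; no verdict was reported.

**What I did:** I gripped the loop upright and slid the tray about 51 mm until its plain end butted the post, still about 36° askew. I knew it was butted because the force rose with no further motion. I swung it about the post to 18° askew, regripped with a 10° lean to clear the red spout, and swung it on to the riser. Then I let go and drew back.

**Last checks (top camera, good to about 2 mm):**

| Check | Reading | Limit |
|---|---|---|
| Heel corner to riser face | 1.5 mm | 6 mm |
| Toe corner to riser face | 2.8 mm | 6 mm |
| Plain end to post | about 1 mm | 6 mm |

- **Other things:** the jars, cup and jug are at the same pixels as at the start. The jug's area differs between the two pictures, but that is the arm's shadow.
- **Robot:** nothing is touching it; the wrist force is about 1 N.

**What did not go to plan:**
- **Lean:** the 20° lean I first tried twice ran joints 5 and 6 to their limits, so I gripped upright first and then leaned 10°.
- **Slip:** the tray slipped about 3° in the jaws near the end, leaving the heel about 9 mm off the face. I turned it back in before letting go.

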